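# Load the tube shuttle and index it to the reader

### The arm

A 6-joint arm with a two-finger parallel gripper is mounted at the origin on a cart in front of the work surface, level with it; the furniture and walls round the work are solid. World frame = base frame: x ahead of the robot, y to its left, z up, the work surface at z = 0. Lengths are in m, angles in rad, forces in N, time in s.
With the tool pointing down it reaches from about 0.375 to 0.9 m from the base axis. Payload 3.1 kg.
Tool frame: the origin (TCP) lies midway between the tips of the shut fingers; the grasp point (between the pads) lies 19 mm behind it; x points along the fingers, z is the direction in which the jaws open and shut, and the axes are right-handed (so a half turn about x gives the same grasp; the last joint's range is limited). The gripper opens to 87 mm and grips with 3 to 60 N. Pads are 19 mm wide; open, the fingers measure 117 mm over their backs; the gripper's body (75 mm by 190 mm) begins 51 mm behind the grasp point.
Start: joints at [-1.389, 0.527, 1.433, -0, 1.181, -0.178], TCP at [0.22, -0.585, 0.184] pointing down, gripper open.
Joint ranges: [-3.08, 3.08], [-0.75, 2.2], [0.22, 2.44], [-1.43, 4.57], [0, 2.65], [-2.85, 2.85]. Speed limits (rad/s): [2.79, 2.79, 3.14, 3.14, 3.14, 3.14].

### API

Orientations are given as a unit quaternion [x, y, z, w].
In Python, from rig import robot, optics, workorder gives the robot as it stands.
- The arm moves only by the tool arm_command, never from a script. Its argument "plan" is a list of rows, each a list of 7 numbers: the shift along the tool's x, y, z in cm, then the turn, a rotation vector about the tool's x, y, z in rad, then the finger opening in cm, from 0 to 8.7. In form: [[x, y, z, ax, ay, az, gripper], ...]. A call has 1 to 12 rows; each row shifts and turns the pose as measured when the row begins, along the tool's axes as they then stand; what a row does not reach is not made up. A row lasts 1/8 s, in which the tool goes at most 62.5 mm and 10.7 degrees, less where a joint would pass 70% of its speed; a pose out of reach is approached as far as the arm can. A call with a gripper value outside its range is refused whole. The fingers move at their own pace and stop on an object; "grip_force" is the grip in N (left out, the last holds). Time passes only in rows, so rows that do not move let the fingers close. It gives the time, the measured TCP pose, the force and the opening at its end, in the units of the state.
- robot.get_obs(): the state, without advancing time (a new reading comes with each control period).
- optics.camera(name): name is "side" or "top"; returns (picture, depth): 384x512x3 uint8, blue, green, red; 384x512 float32, m along the optical axis (not along the pixel's ray), 0 where there is no reading.
- optics.camera_info(name): a dict with "mtx" (3x3 intrinsics, pixels), "position" and "rotation" of the camera in the world. Camera axes: x right, y down, z forward; pixel columns grow to the right and rows downward; lengths in m; the calibration is good to about 2 mm. A picture is of the moment at which its call begins. camera_info takes no time and is no camera call.
- workorder.hand_in(): hands the job in, once; it reports no verdict.
The state is a dict: "time": time; "q": joint angles; "joint_velocities": joint speeds; "joint_torque": joint torques, N m; "position": TCP position; "tool_rot": TCP orientation; "ft_force": force on the tool from outside, world axes, zero at the start; "moment": the same for the moment, N m; "grip_width": finger opening in m.
Only numpy, scipy, OpenCV 4.12 (cv2) and the standard library are available. Lean on these libraries where they do the work, as an engineer would, in place of code of your own. Each camera call takes 0.05 s, during which the arm holds its last target. There are 200 camera calls.

### The job

Take the two capped sample tubes out of the white stand one at a time and set each upright and fully home in its own bore of the grey shuttle on the rail. Then pull up the shuttle's spring-loaded knob, slide the shuttle to the very next index hole, not past it, so that both tubes come in front of the reader, and let the pin drop fully home. Finish while still gripping the knob with the pin held home; do not let go, and leave the other things on the worktop alone.

Things in the scene. Friction and masses are not known exactly. Their poses are not given: they have to be found in the camera images.
- tube_a_mid (a point): centre (42 mm above its bottom) of one of two like capped sample tubes, 84 mm tall, 13 mm thick, 16 mm cap at the top; 14 g. z axis towards the cap. Starts upright in the stand, bottom 6 mm above the worktop, 48 mm standing out. Grasp 55 to 65 mm above its bottom, where it is solid 13 mm thick (the solid ends 75 mm up; the cap's rim does not bear). Either tube may go in either bore
- tube_b_mid (a point): centre of the other, similar tube (same sizes), in the other bore of the stand 50 mm away
- stand: white block, 56 x 120 x 36 mm, fixed to the worktop; origin at the centre of its underside; the two tube bores (16 mm wide, 30 mm deep) lie at y = +25 and -25 mm in its frame. z up
- bore_1 (a point): middle of the mouth of the shuttle's first tube bore, 60 mm behind the knob's axis, 64 mm above the worktop. Bore 17 mm wide with a small chamfer, 35 mm deep: a tube fully home has its centre 7 mm above this point and its bottom 35 mm below. Axes as the rail's: +y is the direction in which the shuttle slides, z up. Moves with the shuttle
- bore_2 (a point): middle of the mouth of the second tube bore, 45 mm farther from the knob (105 mm from its axis); otherwise as bore_1
- knob (a point): centre of the grip of the black round knob at the front end of the grey shuttle: upright cylinder 26 mm in diameter, reaching 17 mm above this point and 19 mm below; 95 mm above the worktop with the pin home. The shuttle's top, 50 mm wide, is 31 mm below this point; a 20 mm neck reaches up to the knob. Axes as the rail's. Moves with shuttle and plunger
- hole_2 (a point): middle of the mouth of the next index hole in the rail's steel bar, 22 mm above the worktop, 40 mm along the rail's +y from the hole where the pin starts; the knob's axis must come over it. Axes of the rail: +y along the rail in the direction to slide, z up. The rail is turned by up to 0.35 rad. A third hole lies another 40 mm on
- shuttle (a joint): travel of the shuttle along the rail's +y, m: about 0 with the pin in the first hole, 0.040 with it in the next, 0.083 at most. Slides with 1.5 N of friction; the pin has 1 mm of play either way in a hole and locks the slide until it is pulled
- plunger (a joint): how far the knob is pulled up, m: 0 pin fully home, 0.016 at most. The rounded pin is clear of the hole above 0.010. A spring pulls it down with about 3 N at 0 and 5.4 N at 0.016; if lowered between holes it rests on the bar at 0.010
- carton_mid (a point): centre of a small carton 95 x 125 x 48 mm; leave alone
- slides_mid (a point): centre of a white lidded slide box 93 x 100 x 46 mm; leave alone
- sample_tray_mid (a point): centre of an empty white tray 78 x 138 x 30 mm; leave alone

How it is judged:
By the outcome, as a careful person would: the job done as asked, in the order asked, and still so for the second after the job is handed in, while the arm keeps its last pose, push and grip.
It also fails if it takes over 61 s, if anything falls off the work surface, if the arm or the gripper's body presses on something with over 40 N, if the wrist force passes 120 N, or if a joint passes its speed limit or range.

## Working session

There is one attempt and no reset: what is moved stays moved. The work goes in short steps, Python scripts to look and compute and a tool call to move; the robot and the scene stay as the last step left them, time stands still between calls to the robot, and variables do not carry over. Pictures are saved under pics/ and viewed, about 8 in all and at most 12, crops included, and the job is handed in when it is done.

Besides the shell and the picture viewer there is one more tool, called as name([rows], argument=value, ...), one row to a line, values as JSON. arm_command: Moves the arm, as the interface text tells. Its arguments: {"type":"object","properties":{"plan":{"type":"array"},"grip_force":{"type":"number"}},"required":["plan"]}

```bash
ls; mkdir -p pics; cat > h.py <<'E'
import numpy as np, cv2
from rig import robot, optics, workorder
def grab(n):
    im,d=optics.camera(n); ci=optics.camera_info(n)
    return im,d,np.array(ci['mtx']),np.array(ci['position']),np.array(ci['rotation'])
E
python3 - <<'E'
from h import *
for n in('top','side'):
    im,d,K,p,R=grab(n); print(n,K.tolist(),p.tolist(),R.tolist())
    np.savez(f'pics/{n}0.npz',im=im,d=d)
    cv2.imwrite(f'pics/{n}0.png',cv2.resize(im,(768,576)))
print(robot.get_obs())
E
```

```text
pics
top [[412.4609192456238, 0.0, 250.99499563853223], [0.0, 412.4609192456238, 193.1662336892205], [0.0, 0.0, 1.0]] [0.4673588102943317, -0.03839775698934087, 1.4426469575391618] [0.7139239885272857, -0.6992356017116385, 0.030279477484078634, -0.02157000573820344]
side [[350.04012018949635, 0.0, 251.35912317834928], [0.0, 350.04012018949635, 194.5624003525515], [0.0, 0.0, 1.0]] [0.47653636752531975, 0.7261472696440484, 0.7925595899626098] [-0.03722721615533437, 0.9134302906350628, -0.404915027818272, 0.017408583359846762]
{'time': 0.1, 'q': array([-1.38951246e+00,  5.28372922e-01,  1.43375115e+00, -2.88330010e-05,
        1.18140122e+00, -1.78505886e-01]), 'joint_velocities': array([ 6.01205502e-04, -6.51097202e-04, -2.65031936e-03, -1.13838116e-03,
        7.28023823e-05, -5.59327026e-04]), 'joint_torque': array([-5.72321710e-05, -4.40983808e+01, -1.77152073e+01,  6.33935072e-02,
        5.33641723e-02, -4.06225649e-05]), 'position': array([ 0.21993147, -0.584254  ,  0.18297705]), 'tool_rot': array([ 0.40294062,  0.58188675, -0.40198899,  0.58090578]), 'ft_force': array([ 0.11359733,  0.26514177, -0.20489728]), 'moment': array([ 0.02688471,  0.00705287, -0.07808469]), 'grip_width': 0.08664917773026048}
```

View pics/top0.png

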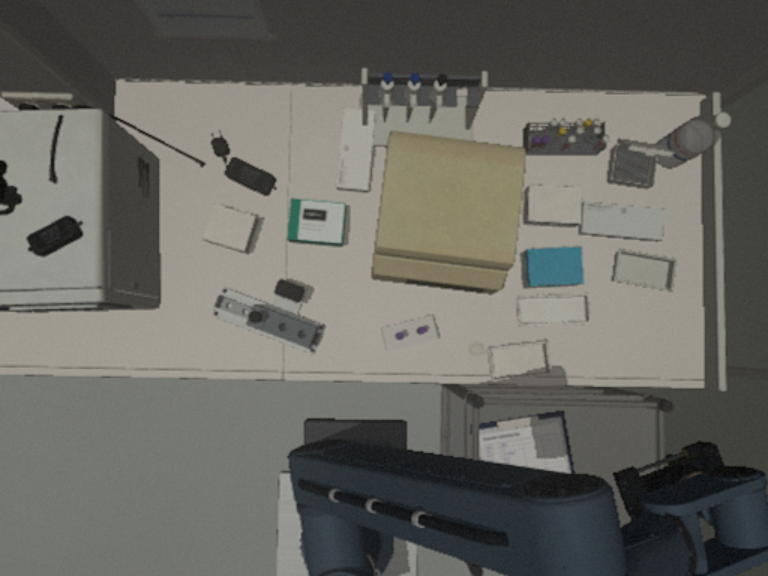

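View pics/side0.png

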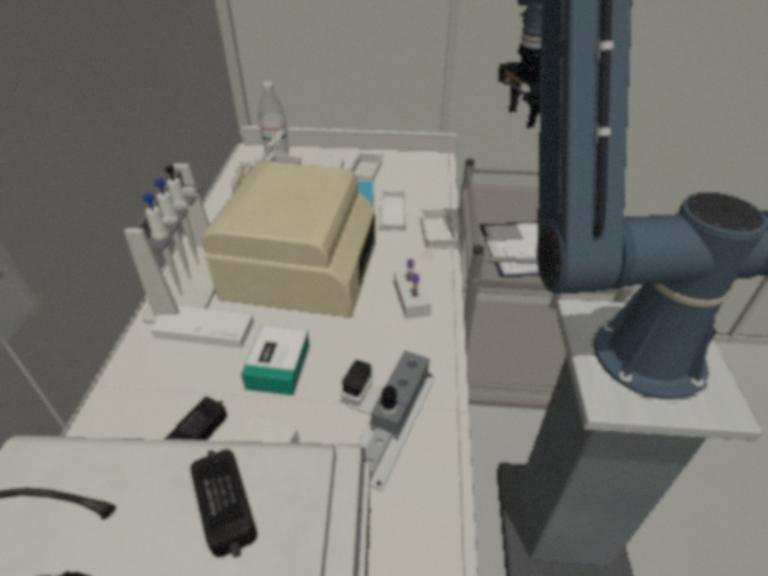

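Top view (1.5x scale): the stand is at (410,332) with purple caps at (402,335) and (423,329). The shuttle is at (270,320), with its knob at (255,316) and bores at (284,327) and (304,335). The reader is at (290,290). Next I'll measure these.

```bash
cat >> h.py <<'E'
from scipy.spatial.transform import Rotation as Ro
def ray(K,p,q,u,v,z):
    d=Ro.from_quat(q).apply(np.linalg.inv(K)@[u,v,1.]); return p+d*(z-p[2])/d[2]
def tri(obs): # [(K,p,q,u,v)]
    A=np.zeros((3,3));b=np.zeros(3)
    for K,p,q,u,v in obs:
        d=Ro.from_quat(q).apply(np.linalg.inv(K)@[u,v,1.]);d/=np.linalg.norm(d);M=np.eye(3)-np.outer(d,d);A+=M;b+=M@p
    return np.linalg.solve(A,b)
def blobs(m,off,amin=4):
    n,_,s,c=cv2.connectedComponentsWithStats(m.astype(np.uint8))
    return [(c[i]+off,s[i,4],s[i,2:4]) for i in range(1,n) if s[i,4]>=amin]
def info(n):
    ci=optics.camera_info(n);return np.array(ci['mtx']),np.array(ci['position']),np.array(ci['rotation'])
E
python3 - <<'E'
from h import *
for n,box in(('top',(135,180,310,245)),('side',(220,160,310,330))):
    im=np.load(f'pics/{n}0.npz')['im'];x0,y0,x1,y1=box;c=im[y0:y1,x0:x1];K,p,q=info(n)
    ci=c.astype(int);pur=(ci[...,0]-ci[...,1]>25)&(ci[...,2]-ci[...,1]>0)
    for b,a,s in blobs(pur,(x0,y0)): print(n,'pur',b,a,s,ray(K,p,q,*b,0.082 if n=='side' else .09).round(4))
    g=ci.max(2)
    for th in (60,45):
      for b,a,s in blobs(g<th,(x0,y0)): print(n,th,'dark',b.round(1),a,s,ray(K,p,q,*b,.112).round(4),ray(K,p,q,*b,.064).round(4))
    f=4 if n=='top' else 3
    cv2.imwrite(f'pics/{n}1.png',cv2.resize(c,None,fx=f,fy=f,interpolation=cv2.INTER_CUBIC))
E
```

```text
top pur [280.76923077 219.61538462] 13 [4 4] [ 0.4821 -0.1534  0.09  ]
top pur [266.18181818 223.27272727] 11 [4 4] [ 0.4692 -0.1058  0.09  ]
top 60 dark [192.9 193.4] 172 [19 14] [0.5607 0.1339 0.112 ] [0.564  0.1401 0.064 ]
top 60 dark [290.  189.4] 86 [39  7] [ 0.5801 -0.1799  0.112 ] [ 0.5842 -0.185   0.064 ]
top 60 dark [170.1 210.7] 54 [9 8] [0.5032 0.2053 0.112 ] [0.5044 0.214  0.064 ]
top 60 dark [186.9 217.3] 7 [3 4] [0.4832 0.1508 0.112 ] [0.4838 0.1576 0.064 ]
top 60 dark [199.5 222.5] 4 [2 4] [0.4673 0.1097 0.112 ] [0.4673 0.1151 0.064 ]
top 60 dark [209.8 225. ] 17 [5 8] [0.46   0.0764 0.112 ] [0.4597 0.0805 0.064 ]
top 45 dark [276.5 188. ] 6 [6 1] [ 0.5838 -0.1361  0.112 ] [ 0.588  -0.1396  0.064 ]
top 45 dark [283.2 188.8] 6 [5 2] [ 0.5816 -0.1578  0.112 ] [ 0.5857 -0.1621  0.064 ]
top 45 dark [291.5 190. ] 4 [4 1] [ 0.5784 -0.1849  0.112 ] [ 0.5824 -0.1901  0.064 ]
top 45 dark [298.5 190.8] 6 [6 2] [ 0.5762 -0.2076  0.112 ] [ 0.5801 -0.2137  0.064 ]
top 45 dark [306.3 191.7] 7 [6 2] [ 0.5738 -0.2329  0.112 ] [ 0.5777 -0.2399  0.064 ]
top 45 dark [167.8 208.8] 4 [3 3] [0.5093 0.213  0.112 ] [0.5108 0.2221 0.064 ]
side pur [273.08333333 175.16666667] 12 [3 5] [ 0.48   -0.1535  0.082 ]
side pur [276.41176471 184.88235294] 17 [4 5] [ 0.4679 -0.1063  0.082 ]
side 60 dark [243. 170.] 102 [ 9 26] [ 0.5748 -0.1344  0.112 ] [ 0.5818 -0.1951  0.064 ]
side 60 dark [237.2 251.9] 255 [18 23] [0.5567 0.1892 0.112 ] [0.5624 0.1513 0.064 ]
side 60 dark [258.8 264.7] 122 [10 16] [0.5013 0.2232 0.112 ] [0.503  0.1877 0.064 ]
side 45 dark [242.9 169.8] 77 [ 8 24] [ 0.5754 -0.1355  0.112 ] [ 0.5823 -0.1962  0.064 ]
side 45 dark [237.8 251.7] 181 [16 21] [0.5553 0.1885 0.112 ] [0.5609 0.1506 0.064 ]
side 45 dark [259.  264.7] 106 [10 14] [0.5009 0.2232 0.112 ] [0.5027 0.1878 0.064 ]
```

View pics/top1.png

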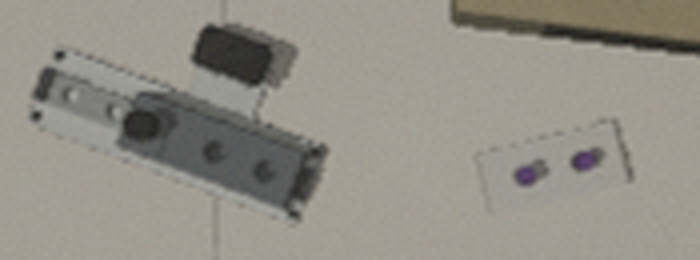

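View pics/side1.png

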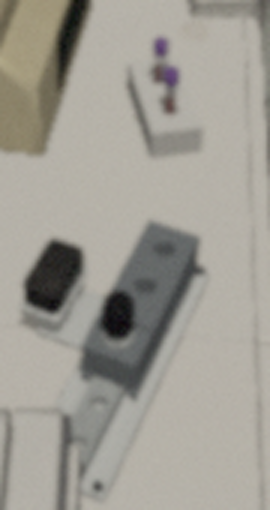

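Side crop (x3, offset 220,160): bores at (146,286) and (165,249), knob at (118,314), reader left of the shuttle. Next is a geometric fit for the rail line.

```bash
python3 - <<'E'
from h import *
from scipy.optimize import least_squares
P={}
for n,pts in(('top',{'b1':(188.5,218),'b2':(201,222.7),'h2':(163.7,208),'h3':(153,203.7)}),('side',{'b1':(268.7,255.3),'b2':(275,243)})):
    im=np.load(f'pics/{n}0.npz')['im'].astype(float).mean(2);K,p,q=info(n)
    for k,(u,v) in pts.items():
        u0,v0=int(round(u)),int(round(v));r=4
        c=im[v0-r:v0+r+1,u0-r:u0+r+1];med=np.median(c)
        w=np.clip((med-c) if k[0]=='b' else c-med,0,None);w[w<.3*w.max()]=0
        yy,xx=np.mgrid[v0-r:v0+r+1,u0-r:u0+r+1]
        lab=cv2.connectedComponents((w>0).astype(np.uint8))[1];w*=(lab==lab[r,r]) if lab[r,r] else 1
        cu,cv=(w*xx).sum()/w.sum(),(w*yy).sum()/w.sum()
        z=.064 if k[0]=='b' else .022
        P[n,k]=ray(K,p,q,cu,cv,z);print(n,k,(round(cu,1),round(cv,1)),(w>0).sum(),P[n,k].round(4),ray(K,p,q,u,v,z).round(4))
        if k in('b1',): print(c.astype(int))
kn=tri([(*info('top'),170.1,210.7),(*info('side'),258.9,264.7)]);print('knob tri',kn)
for nm,a,b in(('A',(266.18,223.27),(276.41,184.88)),('B',(280.77,219.6),(273.08,175.17))):print(nm,tri([(*info('top'),*a),(*info('side'),*b)]))
E
```

```text
top b1 (np.float64(187.7), np.float64(217.5)) 24 [0.4831 0.1547 0.064 ] [0.4815 0.1521 0.064 ]
[[90 93 82 93 88 87 86 89 89]
 [91 89 82 73 62 72 83 91 88]
 [91 86 68 57 53 62 73 88 89]
 [91 78 55 50 60 62 83 89 86]
 [92 81 56 56 66 64 78 82 86]
 [94 87 72 53 61 64 67 81 89]
 [90 93 79 65 68 70 84 90 89]
 [89 91 93 87 87 87 92 86 93]
 [89 90 90 91 91 90 91 92 89]]
top b2 (np.float64(200.3), np.float64(222.6)) 22 [0.4672 0.1125 0.064 ] [0.4667 0.11   0.064 ]
top h2 (np.float64(163.9), np.float64(207.7)) 6 [0.5155 0.2433 0.022 ] [0.5145 0.244  0.022 ]
top h3 (np.float64(153.3), np.float64(203.6)) 5 [0.5288 0.2802 0.022 ] [0.5285 0.2812 0.022 ]
side b1 (np.float64(268.1), np.float64(254.8)) 29 [0.4811 0.1544 0.064 ] [0.4795 0.1558 0.064 ]
[[104 101 104 103 104 106 103 104 103]
 [100  98  97  97  98 100 101 101 100]
 [ 90  84  83  84  83  88  91  98 103]
 [ 83  79  78  75  76  77  85  94 102]
 [ 85  76  75  79  73  74  80  94 103]
 [ 87  83  78  76  79  77  88  98 102]
 [ 97  90  87  90  87  88  94 100 102]
 [ 99  95  98  98  96 100 101 104 103]
 [ 97  99 101 102 102 101 105 102 103]]
side b2 (np.float64(274.4), np.float64(242.6)) 26 [0.4661 0.1119 0.064 ] [0.4645 0.1131 0.064 ]
knob tri [0.50280814 0.20876932 0.09259364]
A [ 0.46857996 -0.1061346   0.08217294]
B [ 0.48114595 -0.15406731  0.08158413]
```

```bash
cat >> h.py <<'E'
def rot_for(yaw):  # tool x down, jaws (tool z) at angle yaw from world +x
    x=np.array([0,0,-1.]);z=np.array([np.cos(yaw),np.sin(yaw),0]);return Ro.from_matrix(np.c_[x,np.cross(z,x),z])
def to(pos,yaw,o=None):
    o=o or robot.get_obs();R=Ro.from_quat(o['tool_rot'])
    c=[rot_for(y) for y in(yaw,yaw+np.pi)];rv=min(((R.inv()*t).as_rotvec() for t in c),key=np.linalg.norm)
    print('t',round(o['time'],2),'q6',o['q'][5].round(2),'pos',o['position'].round(4),'w',round(o['grip_width'],4),'F',o['ft_force'].round(1))
    print(' shift cm',(R.inv().apply(np.array(pos)-o['position'])*100).round(2),'turn',rv.round(3),'deg',np.degrees(np.linalg.norm(rv)).round(1))
E
python3 - <<'E'
from h import *
o=robot.get_obs();print(Ro.from_quat(o['tool_rot']).as_matrix().round(3))
for y in(-.345,1.226): to([.4686,-.1061,.16],y)
K,p,q=info('top');print('reader',tri([(*info('top'),192.9,193.4),(*info('side'),237.2,251.9)]))
d=np.load('pics/top0.npz')['d']
for u,v in((95,180),(70,150),(300,130),(257,190),(193,193)):
    R=ray(K,p,q,u,v,0)-p;print((u,v),(p+R/(p[2]/d[v,u])*1).round(3),d[v,u])
E
```

```text
[[-0.     0.936  0.352]
 [ 0.002  0.352 -0.936]
 [-1.     0.    -0.002]]
t 0.1 q6 -0.18 pos [ 0.2199 -0.5843  0.183 ] w 0.0866 F [ 0.1  0.3 -0.2]
 shift cm [  2.38  40.11 -35.99] turn [-0.866 -0.002 -0.001] deg 49.6
t 0.1 q6 -0.18 pos [ 0.2199 -0.5843  0.183 ] w 0.0866 F [ 0.1  0.3 -0.2]
 shift cm [  2.38  40.11 -35.99] turn [ 0.705 -0.002  0.   ] deg 40.4
reader [0.5643268  0.14153199 0.05155298]
(95, 180) [0.596 0.444 0.128] 1.3147585
(70, 150) [0.66  0.451 0.308] 1.1341615
(300, 130) [ 0.759 -0.201  0.186] 1.256995
(257, 190) [ 0.586 -0.076 -0.006] 1.448423
(193, 193) [0.565 0.139 0.066] 1.3769104
```

arm_command([
  [0.2, 3.7, -3.3, -0.145, 0, 0, 8],
  [0.2, 4.1, -2.8, -0.145, 0, 0, 6],
  [0.2, 4.5, -2.1, -0.145, 0, 0, 5],
  [0.2, 4.7, -1.4, -0.145, 0, 0, 5],
  [0.2, 4.9, -0.75, -0.145, 0, 0, 4.5],
  [0.2, 4.9, 0, -0.14, 0, 0, 4.5],
  [0.2, 4.9, 0.6, 0, 0, 0, 4.5],
  [0.2, 4.9, 0.6, 0, 0, 0, 4.5],
  [0.2, 4.9, 0.6, 0, 0, 0, 4.5],
  [0, 0, 0, 0, 0, 0, 4.5],
])

```text
time: 1.35
position: [0.4213, -0.1738, 0.1618]
tool_rot: [0.114, 0.699, -0.111, 0.697]
ft_force: [-0.4, -0.7, 0.5]
grip_width: 0.0449
```

```bash
python3 -c "
from h import *
to([.4686,-.1061,.047],-.345)"
```

```text
t 1.35 q6 -0.32 pos [ 0.4213 -0.1738  0.1618] w 0.0449 F [-0.4 -0.7  0.5]
 shift cm [11.51  7.86  2.4 ] turn [ 0.025 -0.004 -0.004] deg 1.5
```

arm_command([
  [0, 4, 1.2, 0.025, -0.004, -0.004, 4.5],
  [0, 3.86, 1.2, 0, 0, 0, 4.5],
  [0, 0, 0, 0, 0, 0, 4.5],
  [0, 0, 0, 0, 0, 0, 4.5],
])

```text
time: 1.85
position: [0.4706, -0.1093, 0.1615]
tool_rot: [0.121, 0.696, -0.123, 0.697]
ft_force: [0.4, 0.3, 0.9]
grip_width: 0.0448
```

```bash
python3 -c "
from h import *
to([.4686,-.1061,.047],-.345)"
```

```text
t 1.85 q6 -0.11 pos [ 0.4706 -0.1093  0.1615] w 0.0448 F [0.4 0.3 0.9]
 shift cm [11.44  0.27 -0.3 ] turn [-0.003  0.001  0.003] deg 0.2
```

arm_command([
  [3, 0.27, -0.3, 0, 0, 0, 4.5],
  [4, 0, 0, 0, 0, 0, 4.5],
  [3.2, 0, 0, 0, 0, 0, 4.5],
  [1, 0, 0, 0, 0, 0, 4.5],
  [0, 0, 0, 0, 0, 0, 4.5],
])

```text
time: 2.48
position: [0.4682, -0.1138, 0.0481]
tool_rot: [0.123, 0.694, -0.127, 0.697]
ft_force: [-0.2, 0.6, 1.6]
grip_width: 0.0449
```

```bash
python3 - <<'E'
from h import *
to([.4686,-.1061,.047],-.345)
im,_,K,p,q=grab('side');cv2.imwrite('pics/s2.png',cv2.resize(im[120:240,210:370],None,fx=4,fy=4,interpolation=cv2.INTER_CUBIC))
E
```

```text
t 2.48 q6 -0.11 pos [ 0.4682 -0.1138  0.0481] w 0.0449 F [-0.2  0.6  1.6]
 shift cm [ 0.1   0.74 -0.24] turn [-0.011  0.005  0.005] deg 0.8
```

View pics/s2.png

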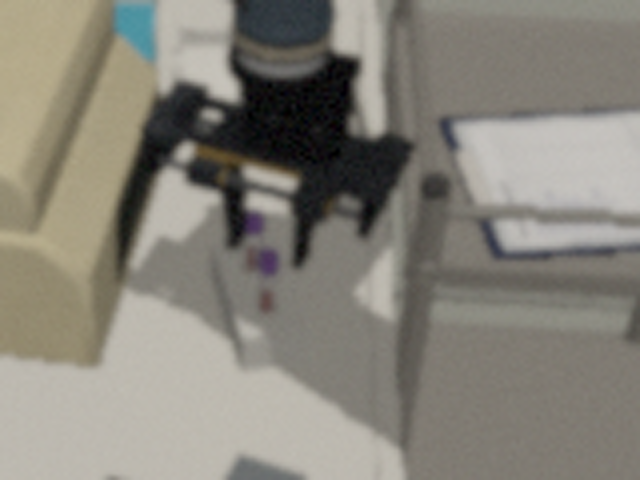

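The jaws straddle tube A: fingertips at (235,240) and (300,262), tube A's cap at (267,262). I'll correct the 7 mm drift and then grip.

arm_command([
  [0.1, 0.74, -0.24, -0.011, 0.005, 0.005, 4.5],
  [0, 0.1, 0, 0, 0, 0, 3],
  [0, 0, 0, 0, 0, 0, 2],
  [0, 0, 0, 0, 0, 0, 1.0],
  [0, 0, 0, 0, 0, 0, 1.0],
], grip_force=15)

```text
time: 3.15
position: [0.4716, -0.1055, 0.0506]
tool_rot: [0.12, 0.694, -0.122, 0.699]
ft_force: [0.0, 0.4, -0.9]
grip_width: 0.014
```

```bash
python3 -c "
from h import *
to([.4686,-.1061,.047],-.345)"
```

```text
t 3.15 q6 -0.11 pos [ 0.4716 -0.1055  0.0506] w 0.014 F [ 0.   0.4 -0.9]
 shift cm [ 0.36 -0.16 -0.27] turn [0.001 0.008 0.   ] deg 0.4
```

arm_command([
  [0.25, 0, 0, 0, 0, 0, 1.0],
  [0, 0, 0, 0, 0, 0, 1.0],
])

```text
time: 3.4
position: [0.4716, -0.1055, 0.0479]
tool_rot: [0.12, 0.694, -0.121, 0.699]
ft_force: [-0.5, 0.5, 0.4]
grip_width: 0.0105
```

```bash
python3 -c "
from h import *
to([.4686,-.1061,.047],-.345);optics.camera('side');to([.4686,-.1061,.047],-.345)"
```

```text
t 3.4 q6 -0.11 pos [ 0.4716 -0.1055  0.0479] w 0.0105 F [-0.5  0.5  0.4]
 shift cm [ 0.09 -0.16 -0.26] turn [0.001 0.008 0.   ] deg 0.4
t 3.45 q6 -0.11 pos [ 0.4717 -0.1055  0.048 ] w 0.0103 F [-0.4  1.3  0.4]
 shift cm [ 0.1  -0.16 -0.27] turn [0.001 0.008 0.   ] deg 0.5
```

```bash
python3 - <<'E'
from h import *
im,_,K,p,q=grab('side');im2=grab('top')[0]
a=cv2.resize(im[150:220,240:310],(490,490),interpolation=cv2.INTER_CUBIC);b=cv2.resize(im2[200:240,250:300],(300,240),interpolation=cv2.INTER_CUBIC)
c=np.zeros((490,800,3),np.uint8);c[:,:490]=a;c[:240,500:]=b;cv2.imwrite('pics/s3.png',c)
ci=im.astype(int);m=(ci[...,0]-ci[...,1]>25)&(ci[...,2]-ci[...,1]>0);m[:,:230]=0;m[:,330:]=0
for b in blobs(m,(0,0),3):print(b)
E
```

```text
(no output)
```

View pics/s3.png

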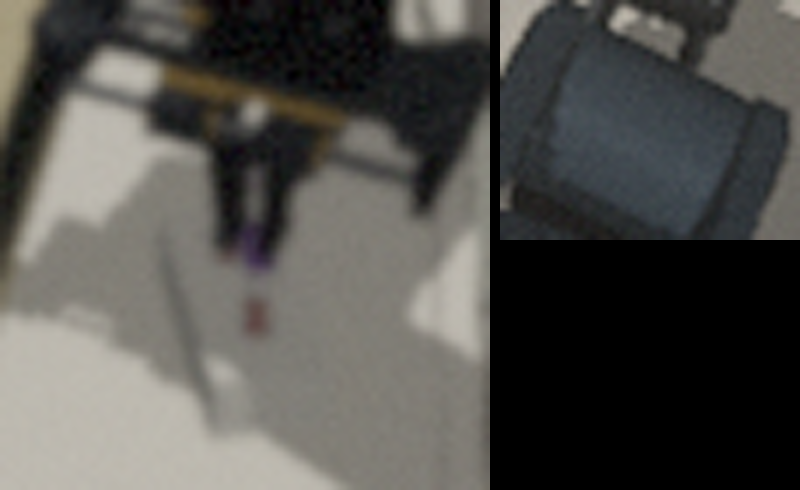

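The fingers look farther away or higher than tube A: tips at (228,250) and (272,260), with tube A's cap in front at (255,245). They closed to 10 mm without the tube. I'll check the tip position with depth.

```bash
python3 - <<'E'
from h import *
im,d,K,p,q=grab('side');R=Ro.from_quat(q);o=robot.get_obs()
def px(P):
    c=K@R.inv().apply(np.array(P)-p);return (c[:2]/c[2]).round(1)
print('tcp px',px(o['position']),'tubeA cap',px([.4686,-.1061,.082]),o['position'],o['grip_width'])
g=im.max(2)
def pt(u,v):return (p+R.apply(np.linalg.inv(K)@[u,v,1.])*d[v,u]).round(3)
for v in range(168,200,2):print(v,[(g[v,u],*pt(u,v)) for u in(273,276,279)])
E
```

```text
tcp px [274.7 193.1] tubeA cap [276.2 184.9] [ 0.47175587 -0.1055761   0.0481042 ] 0.01037113177015378
168 [(np.uint8(60), np.float64(0.481), np.float64(-0.074), np.float64(0.173)), (np.uint8(73), np.float64(0.472), np.float64(-0.068), np.float64(0.178)), (np.uint8(25), np.float64(0.464), np.float64(-0.068), np.float64(0.179))]
170 [(np.uint8(32), np.float64(0.481), np.float64(-0.106), np.float64(0.141)), (np.uint8(33), np.float64(0.472), np.float64(-0.069), np.float64(0.17)), (np.uint8(30), np.float64(0.464), np.float64(-0.066), np.float64(0.173))]
172 [(np.uint8(17), np.float64(0.481), np.float64(-0.102), np.float64(0.136)), (np.uint8(33), np.float64(0.472), np.float64(-0.065), np.float64(0.166)), (np.uint8(30), np.float64(0.463), np.float64(-0.066), np.float64(0.166))]
174 [(np.uint8(25), np.float64(0.48), np.float64(-0.101), np.float64(0.129)), (np.uint8(70), np.float64(0.47), np.float64(-0.262), np.float64(0.0)), (np.uint8(24), np.float64(0.463), np.float64(-0.062), np.float64(0.161))]
176 [(np.uint8(23), np.float64(0.48), np.float64(-0.1), np.float64(0.122)), (np.uint8(78), np.
[... 1930 characters left out ...]
oat64(0.035))]
194 [(np.uint8(122), np.float64(0.477), np.float64(-0.116), np.float64(0.035)), (np.uint8(95), np.float64(0.468), np.float64(-0.102), np.float64(0.048)), (np.uint8(122), np.float64(0.458), np.float64(-0.118), np.float64(0.034))]
196 [(np.uint8(118), np.float64(0.477), np.float64(-0.107), np.float64(0.033)), (np.uint8(94), np.float64(0.467), np.float64(-0.102), np.float64(0.039)), (np.uint8(120), np.float64(0.457), np.float64(-0.109), np.float64(0.034))]
198 [(np.uint8(121), np.float64(0.476), np.float64(-0.096), np.float64(0.036)), (np.uint8(114), np.float64(0.467), np.float64(-0.095), np.float64(0.037)), (np.uint8(123), np.float64(0.457), np.float64(-0.1), np.float64(0.033))]
```

Depth puts the fingertips at z≈0.087 while the reported TCP z is 0.048. x and y agree, so the reported height is about 39 mm too low here. I'll open, correct for it and descend.

arm_command([
  [-0.6, 0, 0, 0, 0.004, 0, 4.5],
  [0, 0, -0.2, 0, 0, 0, 4.5],
  [0, -0.1, 0, 0, 0, 0, 4.5],
  [0, 0, 0, 0, 0, 0, 4.5],
  [1.5, 0.1, 0, 0, 0, 0, 4.5],
  [1.5, 0.1, 0, 0, 0, 0, 4.5],
])

```text
time: 4.35
position: [0.4714, -0.1047, 0.0251]
tool_rot: [0.12, 0.694, -0.122, 0.699]
ft_force: [0.8, 0.3, -0.5]
grip_width: 0.0447
```

```bash
python3 -c "
from h import *
to([.4686,-.1061,.008],-.345)"
```

```text
t 4.35 q6 -0.11 pos [ 0.4714 -0.1047  0.0251] w 0.0447 F [ 0.8  0.3 -0.5]
 shift cm [ 1.71 -0.23 -0.23] turn [0.001 0.008 0.001] deg 0.4
```

arm_command([
  [0.9, -0.2, -0.3, 0, 0.008, 0, 4.5],
  [0.8, -0.1, -0.2, 0, 0, 0, 4.5],
  [0, 0, 0, 0, 0, 0, 4.5],
  [0, 0, 0, 0, 0, 0, 4.5],
])

```text
time: 4.85
position: [0.4649, -0.1059, 0.0067]
tool_rot: [0.121, 0.698, -0.121, 0.696]
ft_force: [-0.8, 0.5, -0.7]
grip_width: 0.0454
```

```bash
python3 - <<'E'
from h import *
to([.4686,-.1061,.008],-.345)
im,d,K,p,q=grab('side');R=Ro.from_quat(q)
v,u=np.mgrid[150:215,240:320];P=p+R.apply((np.linalg.inv(K)@np.stack([u.ravel(),v.ravel(),np.ones(u.size)])).T*d[v,u].ravel()[:,None])
dark=im[v,u].max(2).ravel()<45
m=dark&(P[:,2]<.11)&(P[:,1]>-.15)&(P[:,1]<-.06)
for lo,hi in((.42,.465),(.465,.53)):
    s=m&(P[:,0]>lo)&(P[:,0]<hi);print(s.sum(),P[s].min(0).round(4),P[s].max(0).round(4),np.median(P[s],0).round(4))
E
```

```text
t 4.85 q6 -0.11 pos [ 0.4649 -0.1059  0.0067] w 0.0454 F [-0.8  0.5 -0.7]
 shift cm [-0.13  0.11  0.36] turn [ 0.001 -0.003  0.001] deg 0.2
21 [ 0.4354 -0.0925  0.0538] [ 0.4431 -0.0833  0.0935] [ 0.4398 -0.0858  0.0781]
44 [ 0.4873 -0.114   0.0509] [ 0.501  -0.1038  0.1037] [ 0.4918 -0.1072  0.0829]
```

arm_command([
  [0, 0.1, 0.36, 0, 0, 0, 4.5],
  [0, 0, 0, 0, 0, 0, 3],
  [0, 0, 0, 0, 0, 0, 1],
  [0, 0, 0, 0, 0, 0, 0.8],
  [0, 0, 0, 0, 0, 0, 0.8],
  [0, 0, 0, 0, 0, 0, 0.8],
])

```text
time: 5.65
position: [0.4693, -0.1062, 0.0075]
tool_rot: [0.121, 0.697, -0.121, 0.696]
ft_force: [-1.2, 0.7, -0.8]
grip_width: 0.0125
```

```bash
python3 -c "
from h import *
to([.4686,-.1061,.008],-.345)"
```

```text
t 5.65 q6 -0.11 pos [ 0.4693 -0.1062  0.0075] w 0.0125 F [-1.2  0.7 -0.8]
 shift cm [-0.05 -0.01 -0.07] turn [ 0.001 -0.001  0.001] deg 0.1
```

arm_command([
  [-3, 0, 0, 0, 0, 0, 0.8],
  [-4.5, 0, 0, 0, 0, 0, 0.8],
  [-4.5, 0, 0, 0, 0, 0, 0.8],
  [0, 4.5, -1.4, 0, 0, 0, 0.8],
  [0, 5, -1.5, 0, 0, 0, 0.8],
  [0, 5, -1.5, 0, 0, 0, 0.8],
  [0, 5, -1.5, 0, 0, 0, 0.8],
  [0, 4, -1.4, 0, 0, 0, 0.8],
  [0, 0, 0, 0, 0, 0, 0.8],
])

```text
time: 6.78
position: [0.4837, 0.1451, 0.132]
tool_rot: [0.123, 0.695, -0.122, 0.698]
ft_force: [0.3, 0.5, -0.2]
grip_width: 0.0123
```

```bash
python3 -c "
from h import *
to([.482,.1545,.12],-.345)"
```

```text
t 6.78 q6 0.42 pos [0.4837 0.1451 0.132 ] w 0.0123 F [ 0.3  0.5 -0.2]
 shift cm [ 1.2   0.82 -0.49] turn [-0.003  0.005 -0.001] deg 0.4
```

arm_command([
  [2, 0.82, -0.49, 0, 0.005, 0, 0.8],
  [2.5, 0, 0, 0, 0, 0, 0.8],
  [0.7, 0, 0, 0, 0, 0, 0.8],
  [0, 0, 0, 0, 0, 0, 0.8],
  [0, 0, 0, 0, 0, 0, 0.8],
])

```text
time: 7.4
position: [0.4834, 0.1518, 0.08]
tool_rot: [0.123, 0.695, -0.123, 0.697]
ft_force: [-0.2, 0.8, 0.7]
grip_width: 0.0125
```

```bash
python3 - <<'E'
from h import *
to([.482,.1545,.0755],-.345)
im,d,K,p,q=grab('side');im2=grab('top')[0]
np.savez('pics/s4.npz',im=im,d=d)
a=cv2.resize(im[205:285,230:310],(600,600),interpolation=cv2.INTER_CUBIC);cv2.imwrite('pics/s4.png',a)
E
```

```text
t 7.4 q6 0.43 pos [0.4834 0.1518 0.08  ] w 0.0125 F [-0.2  0.8  0.7]
 shift cm [ 0.45  0.21 -0.22] turn [-0.005  0.003 -0.001] deg 0.3
```

View pics/s4.png

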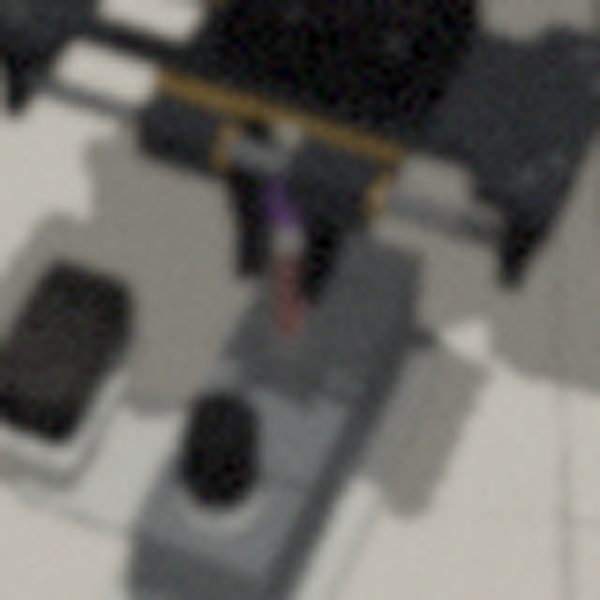

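The tube (red label, lower end at about (290,335) in the crop) hangs just above bore 1, with the knob at (220,450) nearer the camera. I'll measure its axis against the bore in this view.

```bash
python3 - <<'E'
from h import *
z=np.load('pics/s4.npz');im=z['im'];d=z['d'];K,p,q=info('side');R=Ro.from_quat(q)
def px(P):
    c=K@R.inv().apply(np.array(P)-p);return (c[:2]/c[2]).round(1)
ci=im.astype(int)
red=(ci[...,2]-ci[...,1]>18)&(ci[...,0]-ci[...,1]<18);pur=(ci[...,0]-ci[...,1]>18)
for m,n in((red,'red'),(pur,'pur')):
    mm=np.zeros_like(m);mm[225:262,255:285]=m[225:262,255:285]
    for b in blobs(mm,(0,0),4):print(n,b)
    if n=='red':
        for v in range(235,255):
            u=np.where(mm[v])[0]
            if len(u):print(v,u.min(),u.max(),round(u.mean(),1),d[v,int(u.mean())])
x,y=.4834,.1518
for h in(0,.01,.042,.06,.08):print(h,'at tcp',px([x,y,.0785+h]),'over bore',px([.482,.1545,.0785+h]))
print('bore',px([.482,.1545,.064]))
def pt(u,v):return (p+R.apply(np.linalg.inv(K)@[u,v,1.])*d[v,u]).round(4)
for v in (238,240,242,244,246,248,249,250,251,252):print(v,pt(268,v),pt(269,v))
E
```

```text
red (array([267.82608696, 244.43478261]), np.int32(23), array([3, 9], dtype=int32))
240 267 268 267.5 0.8706801
241 267 268 267.5 0.8723503
242 267 268 267.5 0.8796272
243 267 268 267.5 0.8807727
244 267 269 268.0 0.88135505
245 267 269 268.0 0.88297015
246 267 269 268.0 0.8819339
247 267 269 268.0 0.88745093
248 267 269 268.0 0.8902194
pur (array([266.75, 231.85]), np.int32(20), array([5, 6], dtype=int32))
0 at tcp [267.4 250.5] over bore [267.9 251.3]
0.01 at tcp [267.5 248. ] over bore [268.  248.8]
0.042 at tcp [267.9 239.8] over bore [268.4 240.7]
0.06 at tcp [268.1 235. ] over bore [268.7 235.9]
0.08 at tcp [268.4 229.6] over bore [268.9 230.4]
bore [267.8 254.8]
238 [0.4834 0.1555 0.1317] [0.4809 0.1544 0.1307]
240 [0.4831 0.1581 0.1271] [0.4807 0.1552 0.124 ]
242 [0.4829 0.1562 0.1174] [0.4804 0.1623 0.1248]
244 [0.4827 0.1552 0.1084] [0.4801 0.1628 0.1178]
246 [0.4824 0.1582 0.1043] [0.4799 0.1544 0.0999]
248 [0.4822 0.1563 0.094 ] [0.4797 0.1554 0.0933]
249 [0.4821 0.156  0.0897] [0.4795 0.1561 0.09  ]
250 [0.4765 0.7261 0.7926] [0.4794 0.1534 0.0827]
251 [0.4818 0.1566 0.0824] [0.4793 0.142  0.0644]
252 [0.4818 0.1428 0.0611] [0.4792 0.1416 0.0598]
```

arm_command([
  [0.3, 0.25, -0.1, 0, 0.003, 0, 0.8],
  [0.6, 0, 0, 0, 0, 0, 0.8],
  [0.5, 0, 0, 0, 0, 0, 0.8],
  [0.4, 0, 0, 0, 0, 0, 0.8],
])

```text
time: 8.0
position: [0.4842, 0.1549, 0.0621]
tool_rot: [0.123, 0.695, -0.122, 0.697]
ft_force: [-0.4, -0.6, 0.8]
grip_width: 0.0124
```

```bash
python3 -c "
from h import *
to([.482,.1545,.0305],-.345);print(robot.get_obs()['moment'])"
```

```text
t 8.0 q6 0.44 pos [0.4842 0.1549 0.0621] w 0.0124 F [-0.4 -0.6  0.8]
 shift cm [ 3.16 -0.12 -0.2 ] turn [-0.004  0.002 -0.002] deg 0.3
[-0.13601135 -0.01832151 -0.00590083]
```

arm_command([
  [0.5, 0, 0, 0, 0, 0, 0.8],
  [0.5, 0, 0, 0, 0, 0, 0.8],
  [0.5, 0, 0, 0, 0, 0, 0.8],
  [0.5, 0, 0, 0, 0, 0, 0.8],
])

```text
time: 8.5
position: [0.4839, 0.1549, 0.0404]
tool_rot: [0.123, 0.696, -0.122, 0.697]
ft_force: [0.4, -0.6, 0.1]
grip_width: 0.0123
```

```bash
python3 -c "
from h import *
to([.482,.1545,.0305],-.345);print(robot.get_obs()['moment'])"
```

```text
t 8.5 q6 0.44 pos [0.4839 0.1549 0.0404] w 0.0123 F [ 0.4 -0.6  0.1]
 shift cm [ 0.99 -0.1  -0.17] turn [-0.004  0.002 -0.002] deg 0.3
[-0.02672013  0.0051593  -0.008494  ]
```

arm_command([
  [0.4, 0, 0, 0, 0, 0, 0.8],
  [0.3, 0, 0, 0, 0, 0, 0.8],
  [0.2, 0, 0, 0, 0, 0, 0.8],
  [0.15, 0, 0, 0, 0, 0, 0.8],
])

```text
time: 9.0
position: [0.4839, 0.155, 0.03]
tool_rot: [0.123, 0.696, -0.122, 0.697]
ft_force: [-3.2, 0.2, 20.0]
grip_width: 0.0126
```

```bash
python3 - <<'E'
from h import *
to([.482,.1545,.0305],-.345);print(robot.get_obs()['moment'])
im,d,K,p,q=grab('side');R=Ro.from_quat(q)
v,u=np.mgrid[225:262,255:290];P=p+R.apply((np.linalg.inv(K)@np.stack([u.ravel(),v.ravel(),np.ones(u.size)])).T*d[v,u].ravel()[:,None])
m=(im[v,u].max(2).ravel()<45)&(P[:,2]<.15)&(P[:,1]>.1)&(P[:,1]<.18);print(P[m].min(0))
ci=im.astype(int);mm=np.zeros(im.shape[:2],bool);mm[225:262,255:285]=(ci[...,0]-ci[...,1]>18)[225:262,255:285]
print(blobs(mm,(0,0),3))
c=K@R.inv().apply(np.array([.482,.1545,.104])-p);print('cap centre if home',c/c[2])
E
```

```text
t 9.0 q6 0.44 pos [0.4839 0.155  0.03  ] w 0.0126 F [-3.2  0.2 20. ]
 shift cm [-0.05 -0.11 -0.16] turn [-0.004  0.001 -0.002] deg 0.3
[-0.05494339  0.6524364  -0.0134911 ]
[0.46639207 0.14909732 0.07117266]
[(array([265.3, 245.8]), np.int32(10), array([4, 4], dtype=int32))]
cap centre if home [268.22425895 244.93485112   1.        ]
```

arm_command([
  [-0.1, 0, 0, 0, 0, 0, 2.5],
  [0, 0, 0, 0, 0, 0, 4],
  [0, 0, 0, 0, 0, 0, 4],
  [-2, 0, 0, 0, 0, 0, 4.5],
  [-4, 0, 0, 0, 0, 0, 4.5],
  [-4, 0, 0, 0, 0, 0, 4.5],
  [0, -5, 1.7, 0, 0, 0, 4.5],
  [0, -6, 2.1, 0, 0, 0, 4.5],
  [0, -6, 2.1, 0, 0, 0, 4.5],
  [0, -6, 2.1, 0, 0, 0, 4.5],
  [0, -6, 2.1, 0, 0, 0, 4.5],
  [0, 0, 0, 0, 0, 0, 4.5],
])

```text
time: 10.55
position: [0.4837, -0.1545, 0.1337]
tool_rot: [0.121, 0.693, -0.121, 0.7]
ft_force: [-0.8, 0.5, -0.5]
grip_width: 0.0449
```

```bash
python3 - <<'E'
from h import *
to([.4811,-.1541,.0075],-.345)
im,d,K,p,q=grab('side');im2=grab('top')[0]
c=np.zeros((480,800,3),np.uint8);c[:,:400]=cv2.resize(im[210:282,240:300],(400,480),interpolation=cv2.INTER_CUBIC)
c[:240,400:]=cv2.resize(im2[195:237,160:230],(400,240),interpolation=cv2.INTER_CUBIC);cv2.imwrite('pics/s5.png',c)
ci=im.astype(int);mm=np.zeros(im.shape[:2],bool);mm[225:262,255:285]=(ci[...,0]-ci[...,1]>18)[225:262,255:285]
print(blobs(mm,(0,0),3))
ci=im2.astype(int);mm=np.zeros(im.shape[:2],bool);mm[195:240,160:230]=(ci[...,0]-ci[...,1]>18)[195:240,160:230];K,p,q=info('top')
for b in blobs(mm,(0,0),3):print(b,ray(K,p,q,*b[0],.113),ray(K,p,q,*b[0],.127))
E
```

```text
t 10.55 q6 -0.19 pos [ 0.4837 -0.1545  0.1337] w 0.0449 F [-0.8  0.5 -0.5]
 shift cm [12.62 -0.07 -0.37] turn [-0.     0.009 -0.001] deg 0.5
[(array([268.11363636, 244.36363636]), np.int32(44), array([7, 8], dtype=int32))]
(array([186., 217.]), np.int32(21), array([5, 5], dtype=int32)) [0.48403148 0.15340749 0.113     ] [0.48385593 0.15138795 0.127     ]
```

View pics/s5.png

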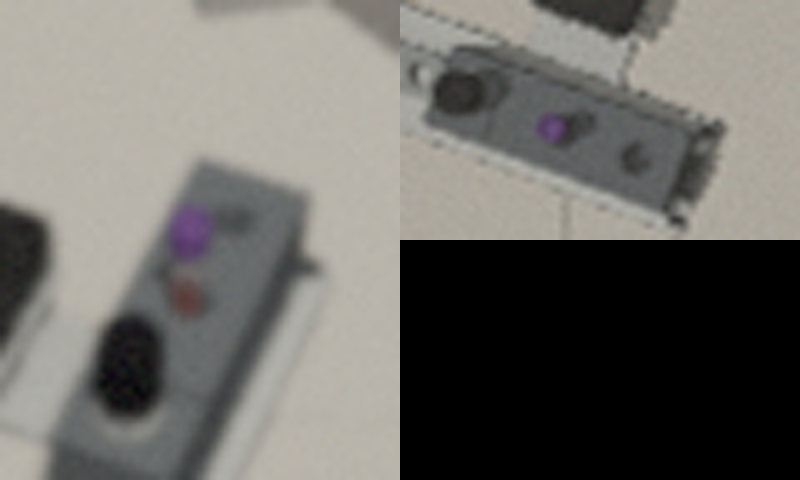

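Tube 1 stands upright in bore 1. Its cap is at side pixel (268.1,244.4), against a predicted (268.2,244.9) when home; bore 2 and the knob are clear. Next is tube B.

arm_command([
  [2.5, -0.05, -0.37, 0, 0.009, 0, 4.5],
  [3.5, 0, 0, 0, 0, 0, 4.5],
  [3.5, 0, 0, 0, 0, 0, 4.5],
  [1.5, 0, 0, 0, 0, 0, 4.5],
  [0.4, 0, 0, 0, 0, 0, 4.5],
  [0, 0, 0, 0, 0, 0, 4.5],
])

```text
time: 11.4
position: [0.4773, -0.1366, 0.0169]
tool_rot: [0.118, 0.7, -0.113, 0.695]
ft_force: [0.5, 0.8, -0.3]
grip_width: 0.0454
```

```bash
python3 -c "
from h import *
to([.4811,-.1541,.0075],-.345)"
```

```text
t 11.4 q6 -0.19 pos [ 0.4773 -0.1366  0.0169] w 0.0454 F [ 0.5  0.8 -0.3]
 shift cm [ 0.92 -1.54  0.93] turn [ 0.018 -0.008 -0.006] deg 1.2
```

arm_command([
  [0, -0.8, 0.9, 0.018, -0.008, -0.006, 4.5],
  [0.4, -0.7, 0, 0, 0, 0, 4.5],
  [0, 0, 0, 0, 0, 0, 4.5],
])

```text
time: 11.78
position: [0.4829, -0.1551, 0.0145]
tool_rot: [0.12, 0.695, -0.122, 0.698]
ft_force: [0.8, -0.7, 0.0]
grip_width: 0.045
```

```bash
python3 -c "
from h import *
to([.4811,-.1541,.0075],-.345)"
```

```text
t 11.78 q6 -0.18 pos [ 0.4829 -0.1551  0.0145] w 0.045 F [ 0.8 -0.7  0. ]
 shift cm [ 0.69  0.04 -0.21] turn [0.    0.005 0.002] deg 0.3
```

arm_command([
  [0.7, 0, -0.2, 0, 0.005, 0, 4.5],
  [0, 0, 0, 0, 0, 0, 4.5],
  [0, 0, 0, 0, 0, 0, 3],
  [0, 0, 0, 0, 0, 0, 1],
  [0, 0, 0, 0, 0, 0, 0.8],
  [0, 0, 0, 0, 0, 0, 0.8],
  [0, 0, 0, 0, 0, 0, 0.8],
])

```text
time: 12.65
position: [0.4807, -0.1547, 0.0072]
tool_rot: [0.121, 0.697, -0.122, 0.696]
ft_force: [-0.3, -0.6, -1.0]
grip_width: 0.0126
```

```bash
python3 -c "
from h import *
to([.4811,-.1541,.0075],-.345)"
```

```text
t 12.65 q6 -0.18 pos [ 0.4807 -0.1547  0.0072] w 0.0126 F [-0.3 -0.6 -1. ]
 shift cm [-0.03  0.07  0.02] turn [-0.001 -0.001  0.002] deg 0.1
```

arm_command([
  [-3, 0, 0, 0, 0, 0, 0.8],
  [-4.5, 0, 0, 0, 0, 0, 0.8],
  [-4.5, 0, 0, 0, 0, 0, 0.8],
  [0, 4.4, -1.9, 0, 0, 0, 0.8],
  [0, 5, -2.1, 0, 0, 0, 0.8],
  [0, 5, -2.1, 0, 0, 0, 0.8],
  [0, 5, -2.1, 0, 0, 0, 0.8],
  [0, 4.2, -1.7, 0, 0, 0, 0.8],
  [0, 0, 0, 0, 0, 0, 0.8],
])

```text
time: 13.78
position: [0.4703, 0.1065, 0.1315]
tool_rot: [0.122, 0.694, -0.124, 0.698]
ft_force: [-0.1, 0.2, -0.6]
grip_width: 0.0122
```

```bash
python3 -c "
from h import *
to([.4666,.1122,.08],-.345)"
```

```text
t 13.78 q6 0.34 pos [0.4703 0.1065 0.1315] w 0.0122 F [-0.1  0.2 -0.6]
 shift cm [ 5.15  0.41 -0.58] turn [-0.005  0.006  0.001] deg 0.4
```

arm_command([
  [2, 0.41, -0.5, 0, 0.006, 0, 0.8],
  [2.5, 0, 0, 0, 0, 0, 0.8],
  [0.7, 0, 0, 0, 0, 0, 0.8],
  [0, 0, 0, 0, 0, 0, 0.8],
  [0, 0, 0, 0, 0, 0, 0.8],
])

```text
time: 14.4
position: [0.4692, 0.1091, 0.0797]
tool_rot: [0.123, 0.695, -0.124, 0.698]
ft_force: [0.9, 0.2, -1.0]
grip_width: 0.0128
```

```bash
python3 - <<'E'
from h import *
to([.4678,.1127,.0755],-.345);o=robot.get_obs()
im,d,K,p,q=grab('side');R=Ro.from_quat(q)
cv2.imwrite('pics/s6.png',cv2.resize(im[205:265,245:305],(600,600),interpolation=cv2.INTER_CUBIC))
def px(P):
    c=K@R.inv().apply(np.array(P)-p);return (c[:2]/c[2]).round(1)
ci=im.astype(int)
red=(ci[...,2]-ci[...,1]>18)&(ci[...,0]-ci[...,1]<18)
for v in range(222,248):
    u=np.where(red[v,262:288])[0]+262
    if len(u):print(v,u.min(),u.max(),round(u.mean(),1),d[v,int(u.mean())])
b=o['position'][2]-.001
for h in(0,.01,.03,.042):print(h,'tcp',px([*o['position'][:2],b+h]),'over bore',px([.4666,.1122,b+h]))
E
```

```text
t 14.4 q6 0.35 pos [0.4692 0.1091 0.0797] w 0.0128 F [ 0.9  0.2 -1. ]
 shift cm [ 0.42  0.29 -0.25] turn [-0.006  0.004  0.001] deg 0.4
227 273 273 273.0 0.89963275
231 274 274 274.0 0.9078613
234 273 273 273.0 0.91906995
235 273 274 273.5 0.9221125
236 273 274 273.5 0.9242261
0 tcp [273.5 238.2] over bore [274.5 239.1]
0.01 tcp [273.7 235.7] over bore [274.6 236.6]
0.03 tcp [274.  230.6] over bore [274.9 231.6]
0.042 tcp [274.2 227.5] over bore [275.1 228.4]
```

View pics/s6.png

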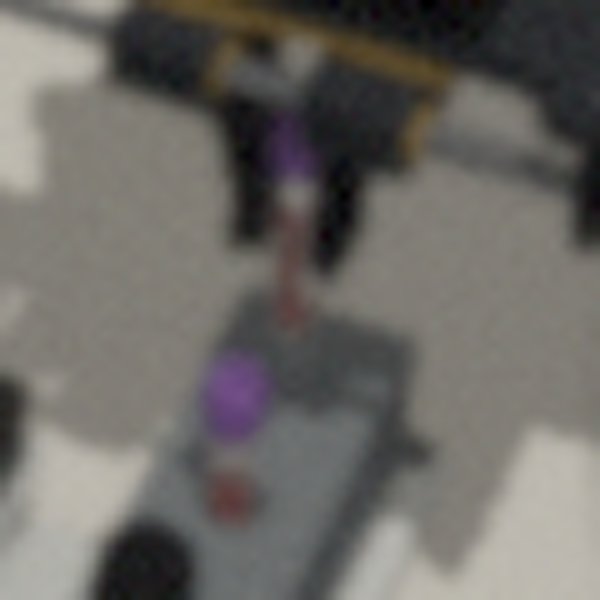

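The second tube's bottom is at crop (291,330), just behind and slightly left of bore 2. I'll shift about 3 mm and lower.

arm_command([
  [0.2, 0.27, -0.28, 0, 0.003, 0, 0.8],
  [0.2, 0, 0, 0, 0, 0, 0.8],
  [0.5, 0, 0, 0, 0, 0, 0.8],
  [0.5, 0, 0, 0, 0, 0, 0.8],
  [0.4, 0, 0, 0, 0, 0, 0.8],
])

```text
time: 15.08
position: [0.4694, 0.1128, 0.0633]
tool_rot: [0.123, 0.694, -0.123, 0.698]
ft_force: [-3.3, -1.0, 24.0]
grip_width: 0.0125
```

```bash
python3 -c "
from h import *
to([.4672,.1125,.030],-.345);print(robot.get_obs()['moment'])"
```

```text
t 15.07 q6 0.36 pos [0.4694 0.1128 0.0633] w 0.0125 F [-3.3 -1.  24. ]
 shift cm [ 3.33 -0.1  -0.21] turn [-0.005  0.006 -0.001] deg 0.4
[-0.19784937  0.60225345  0.00368032]
```

arm_command([
  [-0.5, 0, -0.2, 0, 0.005, 0, 0.8],
  [-0.1, -0.05, -0.3, 0, 0, 0, 0.8],
  [0, 0, 0, 0, 0, 0, 0.8],
])

```text
time: 15.45
position: [0.4639, 0.1141, 0.0689]
tool_rot: [0.123, 0.696, -0.123, 0.696]
ft_force: [-0.5, -0.1, 0.8]
grip_width: 0.0123
```

```bash
python3 -c "
from h import *
to([.4672,.1125,.030],-.345);print(robot.get_obs()['moment'])"
```

```text
t 15.45 q6 0.36 pos [0.4639 0.1141 0.0689] w 0.0123 F [-0.5 -0.1  0.8]
 shift cm [ 3.89 -0.04  0.36] turn [-0.005 -0.    -0.001] deg 0.3
[-0.0138098  -0.10059303 -0.01663475]
```

arm_command([
  [0, -0.05, 0.25, 0, 0, 0, 0.8],
  [0, 0, 0, 0, 0, 0, 0.8],
  [0.3, 0, 0, 0, 0, 0, 0.8],
  [0.3, 0, 0, 0, 0, 0, 0.8],
  [0.3, 0, 0, 0, 0, 0, 0.8],
])

```text
time: 16.08
position: [0.4664, 0.1125, 0.059]
tool_rot: [0.123, 0.696, -0.123, 0.696]
ft_force: [-0.2, 0.4, -0.2]
grip_width: 0.0123
```

```bash
python3 -c "
from h import *
to([.4672,.1125,.030],-.345);print(robot.get_obs()['moment'])"
```

```text
t 16.07 q6 0.35 pos [0.4664 0.1125 0.059 ] w 0.0123 F [-0.2  0.4 -0.2]
 shift cm [2.9  0.03 0.08] turn [-0.005 -0.    -0.   ] deg 0.3
[-0.07356267 -0.05991909  0.01178278]
```

arm_command([
  [0.5, 0, 0.05, 0, 0, 0, 0.8],
  [0.5, 0, 0, 0, 0, 0, 0.8],
  [0.5, 0, 0, 0, 0, 0, 0.8],
  [0.4, 0, 0, 0, 0, 0, 0.8],
])

```text
time: 16.58
position: [0.4666, 0.1124, 0.0384]
tool_rot: [0.123, 0.697, -0.123, 0.696]
ft_force: [-0.0, -0.1, -0.6]
grip_width: 0.0125
```

```bash
python3 -c "
from h import *
to([.4672,.1125,.030],-.345);print(robot.get_obs()['moment'])"
```

```text
t 16.57 q6 0.35 pos [0.4666 0.1124 0.0384] w 0.0125 F [-0.  -0.1 -0.6]
 shift cm [0.84 0.03 0.06] turn [-0.005 -0.001 -0.   ] deg 0.3
[0.01246538 0.04156139 0.02905585]
```

arm_command([
  [0.3, 0, 0, 0, 0, 0, 0.8],
  [0.25, 0, 0, 0, 0, 0, 0.8],
  [0.2, 0, 0, 0, 0, 0, 0.8],
  [0.15, 0, 0, 0, 0, 0, 0.8],
])

```text
time: 17.08
position: [0.4669, 0.1125, 0.0293]
tool_rot: [0.123, 0.696, -0.123, 0.696]
ft_force: [-2.4, -0.4, 16.6]
grip_width: 0.0123
```

```bash
python3 -c "
from h import *
to([.4672,.1125,.030],-.345);print(robot.get_obs()['moment'])"
```

```text
t 17.07 q6 0.35 pos [0.4669 0.1125 0.0293] w 0.0123 F [-2.4 -0.4 16.6]
 shift cm [-0.07  0.01  0.03] turn [-0.005 -0.    -0.   ] deg 0.3
[-0.01780957  0.3464003   0.04291362]
```

arm_command([
  [-0.1, 0, 0, 0, 0, 0, 2.5],
  [0, 0, 0, 0, 0, 0, 4],
  [0, 0, 0, 0, 0, 0, 4],
  [-2, 0, 0, 0, 0, 0, 4.5],
  [-4, 0, 0, 0, 0, 0, 4.5],
  [-3.5, 0, 0, 0, 0, 0, 5.5],
  [0, 5, 0, 0, 0, 0, 5.5],
  [0, 5, 0.1, 0, 0, 0, 5.5],
  [0, 0, 0, 0, 0, 0, 5.5],
  [0, 0, 0, 0, 0, 0, 5.5],
])

```text
time: 18.32
position: [0.5026, 0.2073, 0.1277]
tool_rot: [0.124, 0.697, -0.124, 0.696]
ft_force: [-0.2, 0.2, 0.4]
grip_width: 0.0549
```

```bash
python3 - <<'E'
from h import *
to([.5027,.2085,.035],-.345)
im,d,K,p,q=grab('side');R=Ro.from_quat(q)
cv2.imwrite('pics/s7.png',cv2.resize(im[205:285,240:310],(525,600),interpolation=cv2.INTER_CUBIC))
ci=im.astype(int);mm=np.zeros(im.shape[:2],bool);mm[215:262,255:290]=(ci[...,0]-ci[...,1]>18)[215:262,255:290]
print(blobs(mm,(0,0),3))
for b in([.482,.1545,.104],[.4666,.1122,.104]):
    c=K@R.inv().apply(np.array(b)-p);print('cap centre if home',c/c[2])
E
```

```text
t 18.32 q6 0.54 pos [0.5026 0.2073 0.1277] w 0.0549 F [-0.2  0.2  0.4]
 shift cm [ 9.27  0.11 -0.01] turn [-0.007 -0.002  0.   ] deg 0.4
[(array([267.22580645, 244.87096774]), np.int32(31), array([5, 8], dtype=int32))]
cap centre if home [268.22425895 244.93485112   1.        ]
cap centre if home [274.865583   232.75568218   1.        ]
```

View pics/s7.png

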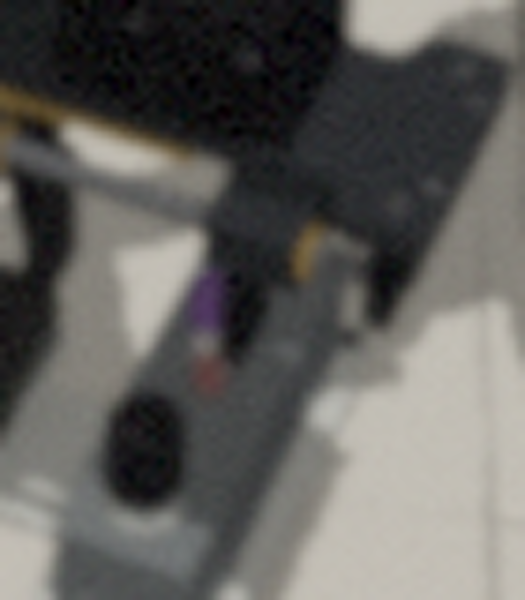

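The jaws are above and behind the knob (145,450), and tube 1 is standing at (210,310). Tube 2 is hidden by the finger; contact force at the home height suggests it's seated, and I'll check it numerically later. Descending onto the knob.

arm_command([
  [2.5, 0.1, 0, 0, 0, 0, 5.5],
  [2.5, 0, 0, 0, 0, 0, 5.5],
  [2, 0, 0, 0, 0, 0, 5.5],
  [0, 0, 0, 0, 0, 0, 5.5],
])

```text
time: 18.88
position: [0.5009, 0.2035, 0.0559]
tool_rot: [0.126, 0.697, -0.127, 0.694]
ft_force: [-0.2, 0.2, 0.7]
grip_width: 0.0551
```

```bash
python3 -c "
from h import *
to([.5027,.2085,.035],-.345)"
```

```text
t 18.88 q6 0.54 pos [0.5009 0.2035 0.0559] w 0.0551 F [-0.2  0.2  0.7]
 shift cm [ 2.09  0.53 -0.  ] turn [-0.014 -0.004  0.002] deg 0.8
```

arm_command([
  [1, 0.53, 0, -0.012, -0.004, 0.002, 5.5],
  [1.1, 0.05, 0, 0, 0, 0, 5.5],
  [0, 0, 0, 0, 0, 0, 5],
  [0, 0, 0, 0, 0, 0, 4],
], grip_force=30)

```text
time: 19.38
position: [0.5042, 0.2085, 0.0353]
tool_rot: [0.123, 0.695, -0.122, 0.697]
ft_force: [-1.1, 0.3, -0.1]
grip_width: 0.0462
```

```bash
python3 -c "
from h import *
to([.5027,.2085,.035],-.345)"
```

```text
t 19.38 q6 0.53 pos [0.5042 0.2085 0.0353] w 0.0462 F [-1.1  0.3 -0.1]
 shift cm [ 0.03 -0.05 -0.14] turn [-0.002  0.003 -0.001] deg 0.2
```

arm_command([
  [0, 0, -0.1, 0, 0, 0, 3],
  [0, 0, 0, 0, 0, 0, 2.2],
  [0, 0, 0, 0, 0, 0, 2.0],
  [0, 0, 0, 0, 0, 0, 2.0],
])

```text
time: 19.88
position: [0.502, 0.2094, 0.0358]
tool_rot: [0.123, 0.696, -0.122, 0.697]
ft_force: [-0.1, 0.9, -1.3]
grip_width: 0.0252
```

```bash
python3 -c "
from h import *
to([.5027,.2085,.035],-.345)"
```

```text
t 19.88 q6 0.54 pos [0.502  0.2094 0.0358] w 0.0252 F [-0.1  0.9 -1.3]
 shift cm [ 0.08 -0.06  0.09] turn [-0.002  0.001 -0.001] deg 0.2
```

arm_command([
  [-0.5, 0, 0, 0, 0, 0, 2.0],
  [-0.5, 0, 0, 0, 0, 0, 2.0],
  [-0.35, 0, 0, 0, 0, 0, 2.0],
  [0, 0, 0, 0, 0, 0, 2.0],
], grip_force=40)

```text
time: 20.38
position: [0.502, 0.2093, 0.0489]
tool_rot: [0.123, 0.696, -0.122, 0.697]
ft_force: [0.9, 0.1, -5.4]
grip_width: 0.0247
```

```bash
python3 -c "
from h import *
to([.502+.338*.04,.2094+.941*.04,.0488],-.345)"
```

```text
t 20.38 q6 0.54 pos [0.502  0.2093 0.0489] w 0.0247 F [ 0.9  0.1 -5.4]
 shift cm [ 0.02  4.01 -0.01] turn [-0.003  0.001 -0.001] deg 0.2
```

arm_command([
  [0, 1, 0, 0, 0, 0, 2.0],
  [0, 1.2, 0, 0, 0, 0, 2.0],
  [0, 1.1, 0, 0, 0, 0, 2.0],
  [0, 0.3, 0, 0, 0, 0, 2.0],
  [0, 0, 0, 0, 0, 0, 2.0],
])

```text
time: 21.0
position: [0.5144, 0.2445, 0.0481]
tool_rot: [0.121, 0.697, -0.122, 0.696]
ft_force: [0.3, -2.1, -4.6]
grip_width: 0.025
```

```bash
python3 -c "
from h import *
to([.502+.338*.04,.2094+.941*.04,.0488],-.345)"
```

```text
t 21.0 q6 0.6 pos [0.5144 0.2445 0.0481] w 0.025 F [ 0.3 -2.1 -4.6]
 shift cm [-0.07  0.27  0.02] turn [-0.001 -0.     0.002] deg 0.1
```

arm_command([
  [0, 0.27, 0, 0, 0, 0, 2.0],
  [0, 0, 0, 0, 0, 0, 2.0],
])

```text
time: 21.25
position: [0.5154, 0.2473, 0.0481]
tool_rot: [0.122, 0.697, -0.122, 0.696]
ft_force: [0.9, 0.2, -5.6]
grip_width: 0.0252
```

```bash
python3 - <<'E'
from h import *
to([.502+.338*.04,.2094+.941*.04,.0488],-.345)
im,d,K,p,q=grab('side');R=Ro.from_quat(q)
ci=im.astype(int);mm=np.zeros(im.shape[:2],bool);mm[215:290,240:290]=(ci[...,0]-ci[...,1]>18)[215:290,240:290]
print(blobs(mm,(0,0),3))
for b in([.482,.1545,.104],[.4666,.1122,.104]):
    c=K@R.inv().apply(np.array(b)+.04*np.array([.338,.941,0])-p);print('cap at 40mm',c/c[2])
E
```

```text
t 21.25 q6 0.6 pos [0.5154 0.2473 0.0481] w 0.0252 F [ 0.9  0.2 -5.6]
 shift cm [-0.07 -0.03  0.02] turn [-0.002 -0.     0.001] deg 0.1
[]
cap at 40mm [261.99509779 256.50009925   1.        ]
cap at 40mm [269.05038555 243.5569455    1.        ]
```

Travel is 40.3 mm. Lowering and feeling for the hole.

arm_command([
  [0.3, 0, 0, 0, 0, 0, 2.0],
  [0.3, 0, 0, 0, 0, 0, 2.0],
  [0.3, 0, 0, 0, 0, 0, 2.0],
  [0, 0, 0, 0, 0, 0, 2.0],
])

```text
time: 21.8
position: [0.5154, 0.2473, 0.0388]
tool_rot: [0.122, 0.697, -0.122, 0.696]
ft_force: [0.3, -0.1, -4.9]
grip_width: 0.0249
```

```bash
python3 -c "
from h import *
to([.502+.338*.04,.2094+.941*.04,.0358],-.345)"
```

```text
t 21.8 q6 0.6 pos [0.5154 0.2473 0.0388] w 0.0249 F [ 0.3 -0.1 -4.9]
 shift cm [ 0.3  -0.02  0.02] turn [-0.002 -0.     0.001] deg 0.1
```

arm_command([
  [0.2, 0, 0, 0, 0, 0, 2.0],
  [0.15, 0, 0, 0, 0, 0, 2.0],
  [0.1, 0, 0, 0, 0, 0, 2.0],
  [0, 0, 0, 0, 0, 0, 2.0],
])

```text
time: 22.3
position: [0.5154, 0.2472, 0.0359]
tool_rot: [0.122, 0.696, -0.122, 0.697]
ft_force: [-0.2, -0.5, -5.8]
grip_width: 0.0251
```

```bash
python3 -c "
from h import *
to([.502+.338*.04,.2094+.941*.04,.0358],-.345)"
```

```text
t 22.3 q6 0.6 pos [0.5154 0.2472 0.0359] w 0.0251 F [-0.2 -0.5 -5.8]
 shift cm [ 0.01 -0.01  0.02] turn [-0.002  0.     0.001] deg 0.1
```

arm_command([
  [0.2, 0, 0, 0, 0, 0, 2.0],
  [0, 0, 0, 0, 0, 0, 2.0],
])

```text
time: 22.55
position: [0.5154, 0.2472, 0.0358]
tool_rot: [0.122, 0.696, -0.122, 0.697]
ft_force: [-1.0, -1.0, -5.1]
grip_width: 0.0247
```

```bash
python3 -c "
from h import *
to([.502+.338*.04,.2094+.941*.04,.0358],-.345)"
```

```text
t 22.55 q6 0.6 pos [0.5154 0.2472 0.0358] w 0.0247 F [-1.  -1.  -5.1]
 shift cm [ 0.   -0.01  0.02] turn [-0.002  0.001  0.001] deg 0.1
```

arm_command([
  [0.3, 0, 0, 0, 0, 0, 2.0],
])

```text
time: 22.68
position: [0.5156, 0.2473, 0.0353]
tool_rot: [0.122, 0.696, -0.122, 0.697]
ft_force: [-8.4, -2.4, 31.3]
grip_width: 0.025
```

```bash
python3 - <<'E'
from h import *
to([.502+.338*.04,.2094+.941*.04,.0358],-.345)
im,d,K,p,q=grab('side');R=Ro.from_quat(q)
cv2.imwrite('pics/s8.png',cv2.resize(im[205:305,230:300],(560,800),interpolation=cv2.INTER_CUBIC)[:600*800//800])
v,u=np.mgrid[240:300,235:280];P=p+R.apply((np.linalg.inv(K)@np.stack([u.ravel(),v.ravel(),np.ones(u.size)])).T*d[v,u].ravel()[:,None])
ci=im.astype(int);mm=np.zeros(im.shape[:2],bool);mm[225:290,240:290]=(ci[...,0]-ci[...,1]>12)[225:290,240:290]
print(blobs(mm,(0,0),2))
to([.5155,.247,.0358],-.345)
E
```

```text
t 22.68 q6 0.6 pos [0.5156 0.2473 0.0353] w 0.025 F [-8.4 -2.4 31.3]
 shift cm [-0.05 -0.03 -0.  ] turn [-0.002  0.001  0.   ] deg 0.1
[]
t 22.73 q6 0.6 pos [0.5156 0.2473 0.0356] w 0.025 F [-5.6 -2.1 18.3]
 shift cm [-0.02 -0.03  0.  ] turn [-0.002  0.001  0.   ] deg 0.1
```

View pics/s8.png

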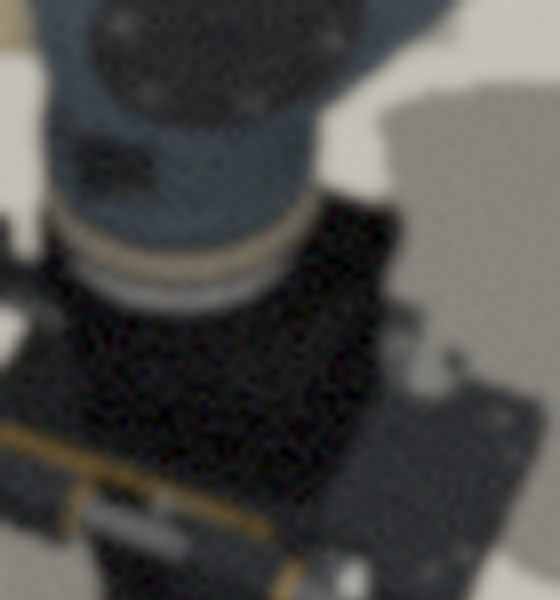

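Pressing 3 mm meets a hard stop, about +30 N, at the original home height, so the pin is home unless the grip slipped. I'll nudge along the rail to confirm the slide is locked.

arm_command([
  [0, 0.3, 0, 0, 0, 0, 2.0],
  [0, 0.2, 0, 0, 0, 0, 2.0],
])

```text
time: 22.98
position: [0.5153, 0.2471, 0.0358]
tool_rot: [0.117, 0.697, -0.124, 0.696]
ft_force: [-1.7, -6.4, 0.9]
grip_width: 0.0251
```

```bash
python3 -c "
from h import *
to([.5155,.247,.0358],-.345)"
```

```text
t 22.98 q6 0.61 pos [0.5153 0.2471 0.0358] w 0.0251 F [-1.7 -6.4  0.9]
 shift cm [-0.   -0.    0.02] turn [0.002 0.    0.01 ] deg 0.6
```

arm_command([
  [0, 0, 0, 0, 0, 0.008, 2.0],
  [0, 0, 0, 0, 0, 0, 2.0],
  [0.12, 0, 0, 0, 0, 0, 2.0],
])

```text
time: 23.35
position: [0.5155, 0.2472, 0.0356]
tool_rot: [0.121, 0.697, -0.122, 0.697]
ft_force: [-3.5, -1.8, 14.8]
grip_width: 0.0252
```

```bash
python3 - <<'E'
from h import *
im,d,K,p,q=grab('side');im2,d2,K2,p2,q2=grab('top')
to([.5155,.247,.0358],-.345)
ci=im2.astype(int);m=(ci[...,0]-ci[...,1]>14)&(ci[...,2]-ci[...,1]>0);m[:190]=0;m[240:]=0;m[:,:140]=0;m[:,220:]=0
for b in blobs(m,(0,0),3):print('top purple',b,ray(K2,p2,q2,*b[0],.113))
c=np.zeros((600,800,3),np.uint8);c[:,:400]=cv2.resize(im[230:320,225:285],(400,600),interpolation=cv2.INTER_CUBIC);c[:300,400:]=cv2.resize(im2[185:245,140:220],(400,300),interpolation=cv2.INTER_CUBIC);cv2.imwrite('pics/s9.png',c)
E
```

```text
t 23.45 q6 0.6 pos [0.5155 0.2472 0.0357] w 0.0248 F [-3.5 -1.9  9. ]
 shift cm [-0.01 -0.02  0.01] turn [0.001 0.    0.001] deg 0.1
top purple (array([174.22222222, 212.5       ]), np.int32(18), array([5, 4], dtype=int32)) [0.49768979 0.1916351  0.113     ]
top purple (array([187.11111111, 217.83333333]), np.int32(18), array([5, 5], dtype=int32)) [0.48143317 0.14976134 0.113     ]
```

View pics/s9.png

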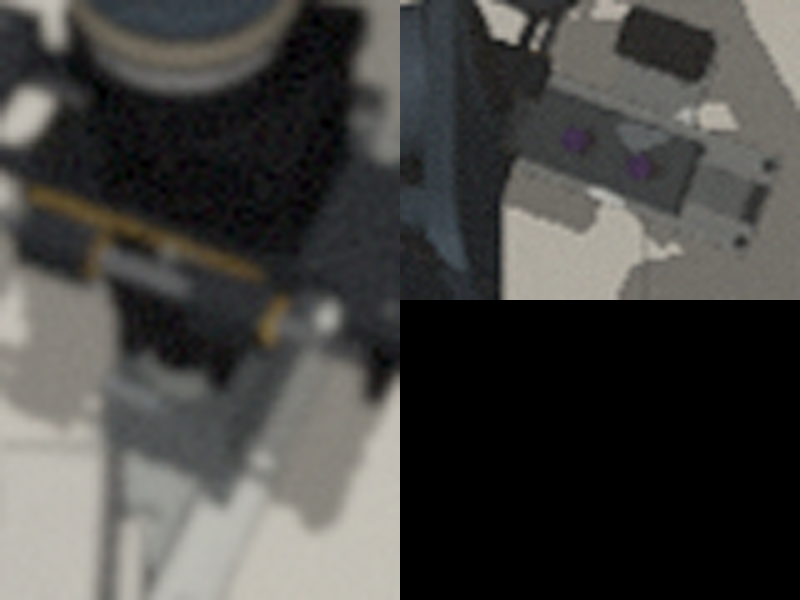

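The last picture shows both caps upright in the shuttle, at (575,138) and (640,165) in the top crop, in front of the black reader, with the knob gripped. The tube 1 cap has moved 40.6 mm and the caps are 44.9 mm apart. Handing in.

```bash
python3 -c "
from h import *
print(workorder.hand_in());o=robot.get_obs();print(o['time'],o['ft_force'],o['position'],o['grip_width'])"
```

```text
the job is handed in; nothing more can be done
None
the job is handed in; nothing more can be done
```

I put both tubes in the shuttle (A in bore 1, B in bore 2). I then lifted the knob about 13 mm, slid the shuttle to the next index hole and lowered the pin. I handed in at about 23.5 s, still gripping the knob and pressing it lightly down.

**Last checks:**
- **Tubes:** both met the bottom of their bore at the expected height. The final top view shows both caps in line in front of the reader, 44.9 mm apart (nominal 45). I checked tube 1's height by camera after release. Tube 2 was hidden from the side camera, so its height rests on the contact force and the cap spacing.
- **Index hole:** the arm measured about 40 mm of travel and the camera 40.6 mm, which matches hole 2.
- **Pin:** the knob stops hard at the height where I first gripped it. A nudge along the rail of about 6 N moved nothing, against 1.5 N of sliding friction, so the slide is locked. The final downward push was about 9 N.

**Off or unexplained:**
- **Arm height:** depth images put the fingertips about 41 mm higher than the arm reported. Because of this my first grasp closed on nothing just above tube A's cap; I corrected for the offset afterwards.
- **Tube B:** it touched the rim of bore 2 once at about 24 N. I backed it off, shifted it a few millimetres and it went in cleanly.
- **Wrist force:** it still read about 5 N downward with the pin home and no push, more than the 3 N the spring should give. I did not find out why.

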